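Fit the drive collar on the mixer shaft

ROBOT

A 7-joint arm with a two-finger parallel gripper is mounted at the origin on a cart in front of the work surface, level with it; the furniture and walls round the work are solid. World frame = base frame: x ahead of the robot, y to its left, z up, the work surface at z = 0. Lengths are in m, angles in rad, forces in N, time in s.
With the tool pointing down it reaches from about 0.35 to 0.9 m from the base axis. Payload 8.1 kg.
Tool frame: the origin (TCP) lies at the very end of the fingers, on their centre line; the grasp point (between the pads) lies 19 mm behind it; z points along the fingers, x is the direction in which the jaws open and shut, and the axes are right-handed (so a half turn about z gives the same grasp; the last joint's range is limited). The gripper opens to 92 mm and grips with 3 to 60 N. Pads are 19 mm wide; open, the fingers measure 130 mm over their backs; the gripper's body (75 mm by 190 mm) begins 47 mm behind the grasp point.
Start: joints at [1.089, 0.434, 0.025, 1.573, -0.012, 1.134, -0.075], TCP at [0.231, -0.581, 0.227] pointing down, gripper open.
Joint ranges: [-2.62, 2.62], [-0.44, 2.09], [-1.27, 1.32], [0.08, 2.57], [-1.32, 4.46], [0.12, 2], [-2.74, 2.74]. Speed limits (rad/s): [2.22, 2.22, 3.01, 3.01, 3.14, 3.14, 3.14].

INTERFACE

Orientations are given as a rotation vector (axis times angle).
In Python, from cell import status, viewer, arm gives the robot as it stands.
- The arm moves only by the tool jog_arm, never from a script. Its argument "commands" is text: rows parted by semicolons, each of 7 numbers parted by spaces: the closure, from -1 (fully open) to 1 (shut), then the shift along the world's x, y, z normalised to -1 to 1, where 1 is 0.3 m, then the turn, a rotation vector about the world's x, y, z normalised to -1 to 1, where 1 is 2 pi rad. In form: jaw dx dy dz wx wy wz; .... A call has exactly 5 rows; each row shifts and turns the commanded pose from where the row before left it; what a row does not reach is not made up. A row lasts 1/10 s, in which the tool goes at most 50 mm and 8.59 degrees, less where a joint would pass 70% of its speed; a pose out of reach is approached as far as the arm can. A call with a number of a shift or a turn outside -1 to 1 is refused whole. A call with a gripper value outside its range is refused whole. The fingers move at their own pace and stop on an object; "force" is the grip in N (left out, the last holds). Time passes only in rows, so rows that do not move let the fingers close, or fill a call up. It gives the time, the measured TCP pose, the force and the opening at its end, in the units of the state.
- status.observe(): the state, without advancing time (a new reading comes with each control period).
- viewer.get_image(name): name is "scene" or "top"; returns a dict with "pixels" (420x560x3 uint8, red, green, blue), "z_map" (420x560 float32, m along the optical axis (not along the pixel's ray), 0 where there is no reading), "camera_matrix" (3x3 intrinsics, pixels), "k1" (the pictures are not rectified: a ray, as slopes to the right and down, at radius r is drawn at 1 + k1 r^2 times it, then the intrinsics apply), "R" (3x3) and "t" (3): a world point X has camera coordinates R X + t. Camera axes: x right, y down, z forward; pixel columns grow to the right and rows downward; lengths in m; the calibration is good to about 2 mm. A picture is of the moment at which its call begins.
- arm.sign_off(): hands the job in, once; it reports no verdict.
The state is a dict: "clock": time; "joints": joint angles; "dq": joint speeds; "joint_efforts": joint torques, N m; "position": TCP position; "ee_rot": TCP orientation; "force": force on the tool from outside, world axes, zero at the start; "ft_torque": the same for the moment, N m; "width": opening from 0.0 (shut) to 1.0 (fully open).
Only numpy, scipy, OpenCV 4.12 (cv2) and the standard library are available. Lean on these libraries where they do the work, as an engineer would, in place of code of your own. Each camera call takes 0.05 s, during which the arm holds its last target. There are 200 camera calls.

TASK

Lift the steel mixing jar off its white drive base by the handle and stand it upright on the round mat, setting it down before letting go. Then turn the bared shaft with the fingers until its flat, where the grip gets narrower, faces the white pointer line on the base, and only after that slip the brass collar over the shaft with its set screw on the flat. Finish still holding the collar there in the gripper: level, its top flush with the end of the shaft, and pulled over so that the screw tip presses lightly on the flat; leave the vial and the petri dish alone.

Things in the scene. Friction and masses are not known exactly. Their poses are not given: they have to be found in the camera images.
- jar: closed steel jar, 110 mm across (black lid 113), 163 mm high with handle, about 0.45 kg; origin at the centre of its underside, z up. Hollow foot (100 mm wide, 54 mm deep) covers the shaft: raise it at least 55 mm before moving sideways. Starts on the base, underside 45 mm above the worktop. Arched handle over the lid, along the jar's y
- jar_handle (a point): middle of the handle's level grip, 158 mm above the jar's underside: black round bar, 13 mm diameter, 56 mm long along the jar's y (posts at y = -44 and +44 mm), 42 mm above the lid; grip from above, fingers closing along the jar's x
- base: fixed white drive base, 150 x 150 mm, deck 45 mm high, on it a grey disc of 92 mm diameter whose top is at 51 mm; origin under its centre at worktop height, z up. A white pointer line runs on the disc from the shaft towards the base's -x side (a short black mark on the deck continues it). The shaft stands upright in the centre
- shaft (a joint): angle of the upright drive shaft about its vertical axis, rad, counter-clockwise from above; 0 when its flat faces the pointer line (the base's -x), anything from 0.5 to 1.35 at the start. Stays where it is left (dry friction 0.04 N m); no stop within reach
- shaft_end (a point): centre of the shaft's upper end, 95 mm above the worktop; axes turn with the shaft, the flat faces its -x. Dark steel shaft, 24 mm diameter, standing 44 mm out of the disc; one bright flat all the way down, 7 mm from the axis: pads closing square across it meet 19 mm instead of 24 mm. The top 3.5 mm taper to 80 percent
- collar: loose brass ring, outer diameter 44 mm, 24 mm high, bore 27.6 mm, about 0.12 kg; origin at the centre of its underside, z up; starts flat on the worktop. Radial set screw at its -x, 12 mm up, dark head out to 29 mm from the axis: grip across the collar's y. Passes over the shaft only with the screw within about 0.35 rad of the flat's direction, then has about 1.6 mm play each way
- screw_tip (a point): inner tip of the set screw, 8.6 mm from the collar's axis on its -x side, 12 mm above its underside
- mat: fixed round black mat with a thin blue ring, 160 mm in diameter, 4 mm thick, for the jar; origin under its centre at worktop height. The mat and the collar lie on either side of the base, either way round
- vial: bystander: vial with black cap, 28 mm diameter, 59 mm high; origin under its centre
- petri: bystander: small petri dish, 59 mm diameter, 15 mm high; origin under its centre
There are look-alikes about, which are no part of the job. Several things have the shape of the jar; the one meant has the colours described above.

How it is judged:
On the way, in this order (a step that is already met when the one before it is completed fails the run):
1. the jar stands upright on the mat, let go (horizontal distance between jar and mat below 0.026 m and height (world z) of jar below 0.008 m and angle between jar's own z axis and vertical below 0.06 rad and contact force between the fingers and jar below 0.05 N and linear speed of jar below 0.02 m/s), for 0.2 s.
2. the shaft's flat faces the pointer line while the collar is not on the shaft yet (value of joint shaft between -0.2 and 0.2 rad and horizontal distance between collar and shaft_end above 0.05 m), for 0.2 s.
At the end, for the whole second after the job is handed in: Jar upright on the mat (within 26 mm of its centre), let go; flat within 0.2 rad of the pointer line; collar held still on the shaft, its top within 8 mm of the shaft end, axis within 5 mm, level within 0.12 rad, screw within 0.3 rad of the flat and pressing on it with 0.3 to 25 N (all of step 1 and value of joint shaft between -0.2 and 0.2 rad and z of collar in the frame of base between 0.063 and 0.079 m and horizontal distance between collar and shaft_end below 0.005 m and angle between collar's own z axis and vertical below 0.12 rad and angle between the x axis of collar and the x axis of shaft_end, either way round below 0.3 rad and x of screw_tip in the frame of shaft_end below -0.004 m and contact force between the fingers and collar above 1 N and contact force between collar and base between 0.3 and 25 N and linear speed of collar below 0.02 m/s); the arm keeps its last pose, push and grip.
It fails at once if the jar is tipped by more than 0.4 rad (angle between jar's own z axis and vertical above 0.4 rad).
It fails at once if the jar is let go in the air (height (world z) of jar above 0.015 m and horizontal distance between jar and base above 0.06 m and contact force between the fingers and jar below 0.01 N).
It fails at once if the vial is moved by more than 20 mm (distance of vial from where it was at the start of the episode above 0.02 m).
It fails at once if the petri dish is moved by more than 20 mm (distance of petri from where it was at the start of the episode above 0.02 m).
It also fails if it takes over 72 s, if anything falls off the work surface, if the arm or the gripper's body presses on something with over 40 N, if the wrist force passes 120 N, or if a joint passes its speed limit or range.

## Working session

There is one attempt and no reset: what is moved stays moved. The work goes in short steps, Python scripts to look and compute and a tool call to move; the robot and the scene stay as the last step left them, time stands still between calls to the robot, and variables do not carry over. Pictures are saved under pics/ and viewed, about 8 in all and at most 12, crops included, and the job is handed in when it is done.

Besides the shell and the picture viewer there is one more tool, called after ">>>" as name(argument=value, ...), one argument or row to a line, values as JSON. jog_arm: Moves the arm, as the interface text tells. Scaled input: -1 to 1 covers 0.3 m each way for a shift and 2 pi rad each way for a turn. Its arguments: {"type":"object","properties":{"commands":{"type":"string"},"force":{"type":"number"}},"required":["commands"]}

```bash
mkdir -p pics; ls; cat > h.py <<'E'
import numpy as np, cv2
from cell import status, viewer, arm
from scipy.spatial.transform import Rotation as Ro
def im(n): return viewer.get_image(n)
def save(d,name,crop=None,scale=1):
    p=d["pixels"][:,:,::-1]
    if crop: r0,r1,c0,c1=crop; p=p[r0:r1,c0:c1]
    p=cv2.resize(p,None,fx=scale,fy=scale,interpolation=cv2.INTER_CUBIC); cv2.imwrite("pics/"+name,p)
def rays(d,uv):
    K=np.array(d["camera_matrix"]); uv=np.atleast_2d(np.array(uv,float))
    xd=(uv-[K[0,2],K[1,2]])/[K[0,0],K[1,1]]; x=xd.copy()
    for _ in range(30): x=xd/(1+d["k1"]*(x**2).sum(1,keepdims=True))
    return np.c_[x,np.ones(len(x))]
def onplane(d,uv,z):
    R,t=np.array(d["R"]),np.array(d["t"]); r=rays(d,uv)@R; c=-R.T@t
    s=(z-c[2])/r[:,2]; return c+s[:,None]*r
def cloud(d):
    h,w=d["z_map"].shape; v,u=np.mgrid[:h,:w]
    r=rays(d,np.c_[u.ravel(),v.ravel()])*d["z_map"].reshape(-1,1)
    P=(r-np.array(d["t"]))@np.array(d["R"]); P[d["z_map"].ravel()==0]=np.nan
    return P.reshape(h,w,3)
def proj(d,X):
    c=np.atleast_2d(X)@np.array(d["R"]).T+np.array(d["t"]); x=c[:,:2]/c[:,2:]
    x=x*(1+d["k1"]*(x**2).sum(1,keepdims=True)); K=np.array(d["camera_matrix"])
    return x*[K[0,0],K[1,1]]+[K[0,2],K[1,2]]
E
python3 - <<'E'
from h import *
s=status.observe(); print({k:np.round(v,3) for k,v in s.items()}); print(Ro.from_rotvec(s['ee_rot']).as_matrix().round(3))
for n in("top","scene"):
    d=im(n); save(d,n+"0.png"); print(n,np.round(d["camera_matrix"],1).tolist(),d["k1"],"cam at",(-np.array(d["R"]).T@np.array(d["t"])).round(3))
E
```

```text
pics
{'clock': np.float64(0.0), 'joints': array([ 1.089,  0.435,  0.025,  1.574, -0.012,  1.134, -0.075]), 'dq': array([ 0.   ,  0.002,  0.   ,  0.   , -0.   , -0.001,  0.001]), 'joint_efforts': array([-0.0000e+00, -6.6786e+01,  9.8500e-01, -3.1446e+01, -6.1000e-02,
        4.3000e-02,  0.0000e+00]), 'position': array([ 0.231, -0.58 ,  0.226]), 'ee_rot': array([-2.599e+00,  1.763e+00,  2.000e-03]), 'force': array([-0.288, -0.043,  1.001]), 'ft_torque': array([-0.049, -0.044, -0.001]), 'width': np.float64(0.996)}
[[ 0.37  -0.929 -0.001]
 [-0.929 -0.37   0.001]
 [-0.002  0.    -1.   ]]
top [[503.8, 0.0, 279.8], [0.0, 503.8, 205.1], [0.0, 0.0, 1.0]] -0.018801295819519486 cam at [4.430e-01 1.000e-03 1.386e+00]
scene [[449.3, 0.0, 277.8], [0.0, 449.3, 214.0], [0.0, 0.0, 1.0]] -0.12620548293714723 cam at [0.175 0.688 0.712]
```

View pics/top0.png

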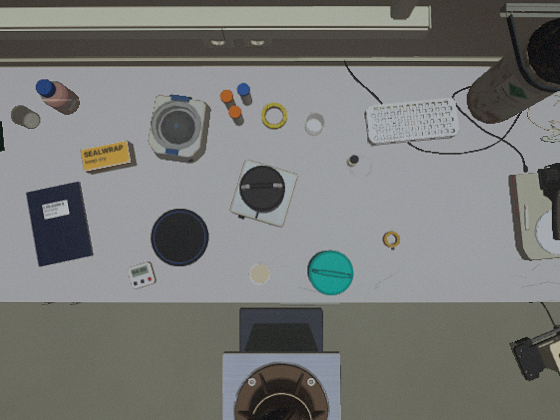

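View pics/scene0.png

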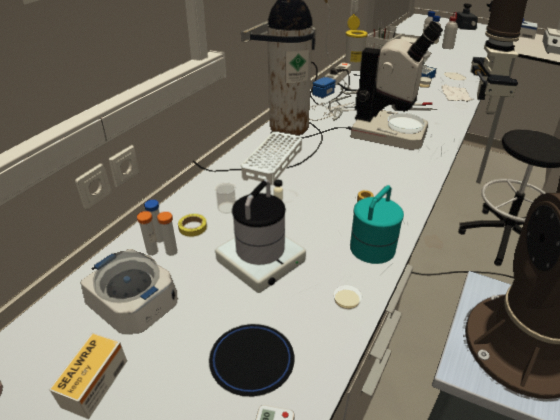

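The top view shows the base with the steel jar at about (264,190), the mat at (180,237), the collar at (391,240), the petri dish at (260,273) and the vial at (353,161). The teal jar at (330,272) is a look-alike. In the scene view the jar is at (259,225) and the mat at (252,358). Next I'll measure these.

```bash
python3 - <<'E'
from h import *
d=im("top"); P=cloud(d); c=d["pixels"].astype(int); hsv=cv2.cvtColor(d["pixels"],cv2.COLOR_RGB2HSV).astype(int)
a=cv2.resize(d["pixels"][150:240,215:315,::-1],None,fx=4,fy=4,interpolation=cv2.INTER_CUBIC)
b=cv2.resize(d["pixels"][215:265,365:415,::-1],None,fx=7.2,fy=7.2,interpolation=cv2.INTER_CUBIC)
cv2.imwrite("pics/z1.png",np.hstack([a,b[:360]]))
X,Y,Z=P[...,0],P[...,1],P[...,2]
print("table z",np.nanmedian(Z[200:230,310:330]))
def ring(mask,z,name):
    n,l,s,ce=cv2.connectedComponentsWithStats(mask.astype(np.uint8)); i=1+np.argmax(s[1:,4])
    cn=max(cv2.findContours((l==i).astype(np.uint8),0,1)[0],key=len)[:,0]
    w=onplane(d,cn,z)[:,:2].astype(np.float32); (q,r)=cv2.minEnclosingCircle(w); e=cv2.fitEllipse(w); print(name,s[i,4],np.round(q,4),round(r,4),"ell",np.round(e[0],4),np.round(e[1],4),round(e[2],1)); return l==i,cn
def win(m,r0,r1,c0,c1): o=np.zeros_like(m); o[r0:r1,c0:c1]=m[r0:r1,c0:c1]; return o
V=hsv[...,2]
ring(win(V<90,200,275,145,215),.004,"mat")
m,cn=ring(win((hsv[...,1]>90)&(hsv[...,0]<30),225,255,375,410),.024,"collar")
# base deck: depth about .045
m,cn=ring(win((Z>.036)&(Z<.049)|(Z>.1),150,235,220,310),.045,"baseregion")
# white deck
m,cn=ring(win(V>0,150,235,220,310)&(Z>.03),.045,"b2")
w=onplane(d,cn,.045)[:,:2].astype(np.float32); print("minrect",cv2.minAreaRect(w))
h=win((Z>.145),150,235,220,310); print("handle n",h.sum(), np.nanmedian(P[h],0), Z[h].max())
q=P[h][:,:2]; u,s,vt=np.linalg.svd(q-q.mean(0)); print("handle mean",q.mean(0),"dir",vt[0],np.degrees(np.arctan2(vt[0][1],vt[0][0])),"ext",np.ptp((q-q.mean(0))@vt[0]))
l=win((Z>.108)&(Z<.2),150,235,220,310); ring(l,.161,"lid+")
E
```

```text
table z -0.0014333605780437867
mat 2592 [0.4618 0.2762] 0.0791 ell [0.4617 0.2763] [0.1547 0.1559] 177.3
collar 117 [ 0.4564 -0.3   ] 0.0215 ell [ 0.4562 -0.3001] [0.0392 0.0416] 174.2
baseregion 2955 [0.579  0.0463] 0.1011 ell [0.5787 0.0459] [0.1708 0.1712] 158.2
b2 3080 [0.579  0.0463] 0.1011 ell [0.5782 0.0462] [0.1712 0.1728] 65.2
minrect ((0.5747072696685791, 0.046926140785217285), (0.1489425003528595, 0.1568247675895691), 73.48490142822266)
handle n 1638 [0.57623818 0.04494459 0.16004405] 0.21337060650616477
handle mean [0.57806954 0.04571249] dir [ 0.64605596 -0.76329005] -49.755105992955706 ext 0.11204990529570626
lid+ 1483 [0.5781 0.0458] 0.0567 ell [0.5782 0.0457] [0.1097 0.1113] 108.8
```

View pics/z1.png

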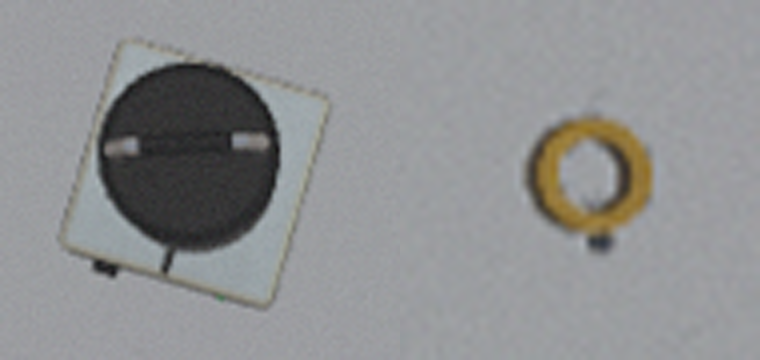

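The zoom shows the handle nearly horizontal, from (121,147) to (252,141), and the pointer mark at (167,262). The collar's screw points down at (600,242). I'll refine the handle and base angles, then move.

```bash
python3 - <<'E'
from h import *
d=im("top"); P=cloud(d); Z=P[...,2]
h=(Z>.192)&(Z<.225); h[:150]=0;h[235:]=0;h[:,:220]=0;h[:,310:]=0
q=P[h]; c=q.mean(0); u,s,vt=np.linalg.svd((q-c)[:,:2]); print("handle",h.sum(),c,vt[0],np.ptp((q-c)[:,:2]@vt[0]),np.ptp((q-c)[:,:2]@vt[1]))
z=lambda x,y:(215+x/4-.4,150+y/4-.4)
print("handle ends/mid by ray",onplane(d,[z(121,147),z(252,141)],.200).round(4), onplane(d,[z(187,144)],.209).round(4))
print("mark",onplane(d,[z(170,248),z(164,271)],.045).round(4))
print("deck corners",onplane(d,[z(122,40),z(330,98),z(268,307),z(60,246)],.045).round(4), onplane(d,[z(122,40),z(330,98),z(268,307),z(60,246)],.045).mean(0))
w=lambda x,y:(365+x/7.2-400/7.2-.4,215+y/7.2-.4)
print("collar c, screw",onplane(d,[w(591,175)],.024).round(4),onplane(d,[w(600,242)],.015).round(4))
E
```

```text
handle 195 [0.57917943 0.04514913 0.20494428] [ 0.03757939 -0.99929365] 0.09511266138047189 0.012807845072026076
handle ends/mid by ray [[0.5786 0.0839 0.2   ]
 [0.5822 0.0064 0.2   ]] [[0.5794 0.0445 0.209 ]]
mark [[0.5287 0.0617 0.045 ]
 [0.5133 0.0656 0.045 ]]
deck corners [[ 0.6687  0.0944  0.045 ]
 [ 0.6295 -0.0452  0.045 ]
 [ 0.4894 -0.0037  0.045 ]
 [ 0.53    0.135   0.045 ]] [0.57937958 0.04513262 0.045     ]
collar c, screw [[ 0.4562 -0.2994  0.024 ]] [[ 0.4311 -0.3044  0.015 ]]
```

>>> jog_arm(
  commands="-1 0 0 0.1 0 0 0; -1 0.02 0.16 0.12 0 0 0.023; -1 0.04 0.16 0.12 0 0 0.023; -1 0.06 0.15 0.05 0 0 0.023; -1 0.06 0.15 0 0 0 0.023",
  force=40,
)

```text
clock: 0.7
position: [0.2825, -0.4117, 0.3332]
ee_rot: [2.994, -0.941, 0.006]
force: [1.8, 0.5, 0.0]
width: 0.997
```

>>> jog_arm(
  commands="-1 0.09 0.13 0 0 0 0.02; -1 0.09 0.13 0 0 0 0.02; -1 0.09 0.13 0 0 0 0.02; -1 0.09 0.13 0 0 0 0.02; -1 0.09 0.13 0 0 0 0.02",
)

```text
clock: 1.2
position: [0.4172, -0.2156, 0.331]
ee_rot: [3.141, 0.03, 0.001]
force: [1.0, -0.9, -0.0]
width: 0.998
```

>>> jog_arm(
  commands="-1 0.09 0.13 0 0 0 0; -1 0.09 0.13 0 0 0 0; -1 0.09 0.13 0 0 0 0; -1 0.09 0.13 0 0 0 0; -1 0.09 0.13 0 0 0 0",
)

```text
clock: 1.7
position: [0.5524, -0.0208, 0.3308]
ee_rot: [3.141, 0.022, 0.0]
force: [1.3, -0.9, 1.2]
width: 1.002
```

>>> jog_arm(
  commands="-1 0.08 0.15 -0.1 0 0 0.004; -1 0 0 -0.1 0 0 0; -1 0 0 -0.05 0 0 0; -1 0 0 0 0 0 0; -1 0 0 0 0 0 0",
)

```text
clock: 2.2
position: [0.572, 0.0155, 0.2608]
ee_rot: [3.141, 0.061, -0.0]
force: [0.4, -0.1, -0.5]
width: 0.997
```

>>> jog_arm(
  commands="-1 0.023 0.098 0 0 0 0; -1 0 0 -0.05 0 0 0; -1 0 0 -0.08 0 0 0; -1 0 0 -0.08 0 0 0; -1 0 0 -0.04 0 0 0",
)

```text
clock: 2.7
position: [0.5788, 0.0445, 0.1851]
ee_rot: [3.141, 0.06, 0.0]
force: [-0.1, -0.9, 0.4]
width: 1.001
```

>>> jog_arm(
  commands="1 0 0 0 0 0 0; 1 0 0 0 0 0 0; 1 0 0 0 0 0 0; 1 0 0 0 0 0 0; 1 0 0 0 0 0 0",
)

```text
clock: 3.2
position: [0.5792, 0.0451, 0.1862]
ee_rot: [-3.141, -0.062, -0.002]
force: [0.2, 0.0, 0.6]
width: 0.613
```

>>> jog_arm(
  commands="1 0 0 0 0 0 0; 1 0 0 0 0 0 0; 1 0 0 0 0 0 0; 1 0 0 0 0 0 0; 1 0 0 0 0 0 0",
)

```text
clock: 3.7
position: [0.5791, 0.0451, 0.1855]
ee_rot: [-3.141, -0.062, -0.001]
force: [2.3, 0.0, 1.8]
width: 0.181
```

>>> jog_arm(
  commands="1 0 0 0 0 0 0; 1 0 0 0 0 0 0; 1 0 0 0 0 0 0; 1 0 0 0.02 0 0 0; 1 0 0 0.02 0 0 0",
)

```text
clock: 4.2
position: [0.5777, 0.0448, 0.197]
ee_rot: [3.141, 0.062, -0.004]
force: [0.3, 0.4, -4.8]
width: 0.125
```

>>> jog_arm(
  commands="1 0 0 0.04 0 0 0; 1 0 0 0.05 0 0 0; 1 0 0 0.05 0 0 0; 1 0 0 0.05 0 0 0; 1 0 0 0.03 0 0 0",
)

```text
clock: 4.7
position: [0.579, 0.0453, 0.2653]
ee_rot: [-3.141, -0.062, -0.002]
force: [0.6, 0.2, -5.1]
width: 0.127
```

>>> jog_arm(
  commands="1 0 0 0 0 0 0; 1 -0.01 0.02 0 0 0 0; 1 -0.02 0.04 0 0 0 0; 1 -0.04 0.08 0 0 0 0; 1 -0.04 0.08 0 0 0 0",
)

```text
clock: 5.2
position: [0.5444, 0.1126, 0.2626]
ee_rot: [-3.141, -0.062, 0.003]
force: [0.2, 0.7, -4.8]
width: 0.132
```

>>> jog_arm(
  commands="1 -0.05 0.1 0 0 0 0; 1 -0.06 0.12 0 0 0 0; 1 -0.06 0.12 0 0 0 0; 1 -0.05 0.1 0 0 0 0; 1 -0.03 0.06 -0.02 0 0 0",
)

```text
clock: 5.7
position: [0.4677, 0.2654, 0.2577]
ee_rot: [-3.139, -0.07, 0.0]
force: [-0.4, 0.7, -4.9]
width: 0.129
```

>>> jog_arm(
  commands="1 -0.02 0.04 -0.04 0 0 0; 1 0 0 -0.06 0 0 0; 1 0 0 -0.08 0 0 0; 1 0 0 -0.06 0 0 0; 1 0 0 -0.02 0 0 0",
)

```text
clock: 6.2
position: [0.4626, 0.2729, 0.1772]
ee_rot: [3.139, 0.064, -0.006]
force: [-0.5, 0.1, -5.3]
width: 0.126
```

>>> jog_arm(
  commands="1 0 0.005 -0.05 0 0 0; 1 0 0.005 -0.03 0 0 0; 1 0 0 -0.01 0 0 0; 1 0 0 -0.007 0 0 0; 1 0 0 0 0 0 0",
)

```text
clock: 6.7
position: [0.4649, 0.2762, 0.1506]
ee_rot: [-3.141, -0.062, -0.0]
force: [1.0, -0.3, -4.4]
width: 0.128
```

>>> jog_arm(
  commands="1 0 0 -0.01 0 0 0; 1 0 0 -0.007 0 0 0; 1 0 0 -0.004 0 0 0; 1 0 0 0 0 0 0; 1 0 0 0 0 0 0",
)

```text
clock: 7.2
position: [0.4653, 0.2762, 0.1445]
ee_rot: [-3.141, -0.061, -0.002]
force: [2.1, -1.6, 0.1]
width: 0.129
```

Contact: the weight is off the gripper (Fz ≈ 0.1). Opening now.

>>> jog_arm(
  commands="-1 0 0 0 0 0 0; -1 0 0 0 0 0 0; -1 0 0 0 0 0 0; -1 0 0 0 0 0 0; -1 0 0 0 0 0 0",
)

```text
clock: 7.7
position: [0.4647, 0.2762, 0.144]
ee_rot: [3.141, 0.062, -0.0]
force: [0.8, 0.1, 0.4]
width: 0.519
```

>>> jog_arm(
  commands="-1 0 0 0.02 0 0 0; -1 0 0 0.06 0 0 0; -1 0 0 0.12 0 0 0; -1 -0.05 0.05 0.12 0 0 0; -1 -0.1 0.1 0.05 0 0 0",
)

```text
clock: 8.2
position: [0.4226, 0.3204, 0.2584]
ee_rot: [-3.139, -0.052, -0.007]
force: [0.8, 0.5, 0.7]
width: 0.946
```

>>> jog_arm(
  commands="-1 -0.1 0.1 0 0 0 0; -1 0 0 0 0 0 0; -1 0 0 0 0 0 0; -1 0 0 0 0 0 0; -1 0 0 0 0 0 0",
)

```text
clock: 8.7
position: [0.3908, 0.35, 0.2548]
ee_rot: [3.14, 0.058, -0.0]
force: [1.1, -0.1, -0.4]
width: 1.0
```

```bash
python3 - <<'E'
from h import *
d=im("top"); save(d,"top1.png"); e=im("scene")
a=cv2.resize(d["pixels"][165:225,235:295,::-1],None,fx=6,fy=6,interpolation=cv2.INTER_CUBIC)
u=proj(e,[[.579,.045,.07]])[0].astype(int); print("scene px",u, "depth there",e["z_map"][u[1],u[0]])
b=cv2.resize(e["pixels"][u[1]-45:u[1]+45,u[0]-55:u[0]+55,::-1],None,fx=4,fy=4,interpolation=cv2.INTER_CUBIC)
cv2.imwrite("pics/z2.png",np.hstack([a,b]))
P=cloud(d); Z=P[...,2]
def sub(m,r0,r1,c0,c1): o=np.zeros_like(m); o[r0:r1,c0:c1]=m[r0:r1,c0:c1]; return o
s=sub((Z>.088)&(Z<.105),165,225,235,295); print("shaft top",s.sum(),P[s].mean(0))
rr,cc=np.where(s); print(rr.mean(),cc.mean(), onplane(d,[(cc.mean(),rr.mean())],.095))
l=sub((Z>.1)&(Z<.14),190,290,140,240); print("jar lid",l.sum(),np.nanmedian(P[l],0),P[l].mean(0))
print({k:np.round(v,3) for k,v in status.observe().items() if k in("position","ee_rot","clock","joints")})
E
```

```text
scene px [261 239] depth there 0.46446398
shaft top 58 [0.57964234 0.04708667 0.09326522]
190.67241379310346 261.98275862068965 [[0.57946114 0.04702589 0.095     ]]
jar lid 1390 [0.45992026 0.27437858 0.11846782] [0.46386225 0.27409216 0.11836068]
{'clock': np.float64(8.8), 'joints': array([-0.307,  0.328, -0.68 ,  1.733,  0.223,  1.159, -1.014]), 'position': array([0.391, 0.35 , 0.255]), 'ee_rot': array([ 3.141,  0.059, -0.   ])}
```

View pics/z2.png

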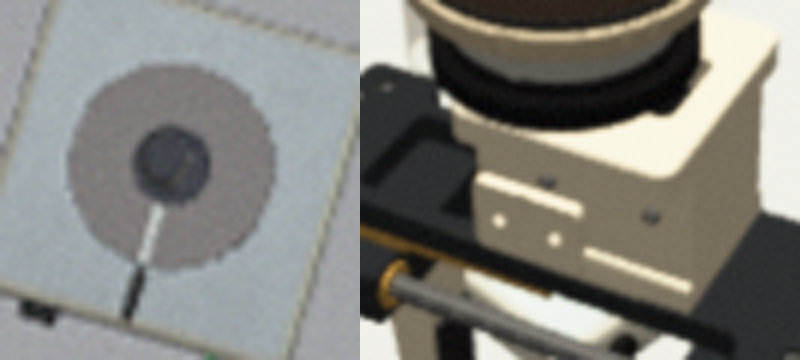

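The crop shows the shaft top at (172,165) with the white pointer running down-left. The flat isn't clear, only a faint edge at the lower right, and the arm blocks the scene view. I'll move the arm to the -y side and look again with averaged frames.

>>> jog_arm(
  commands="-1 0.02 -0.1 0.1 0 0 0; -1 0.02 -0.15 0 0 0 0; -1 0.02 -0.15 0 0 0 0.01; -1 0.02 -0.15 0 0 0 0.02; -1 0.02 -0.15 0 0 0 0.02",
)

```text
clock: 9.3
position: [0.4194, 0.1451, 0.2851]
ee_rot: [3.096, 0.53, 0.0]
force: [0.5, 0.1, -0.2]
width: 0.999
```

>>> jog_arm(
  commands="-1 0.02 -0.15 0 0 0 0.02; -1 0.02 -0.15 0 0 0 0.02; -1 0.02 -0.15 0 0 0 0.01; -1 0.02 -0.15 0 0 0 0; -1 0 -0.15 0 0 0 0",
)

```text
clock: 9.8
position: [0.4429, -0.0732, 0.2852]
ee_rot: [2.987, 0.973, 0.001]
force: [0.6, -0.1, 0.8]
width: 1.001
```

>>> jog_arm(
  commands="-1 0 -0.15 0 0 0 0; -1 0 -0.15 0 0 0 0; -1 0 -0.1 0 0 0 0; -1 0 0 0 0 0 0; -1 0 0 0 0 0 0",
)

```text
clock: 10.3
position: [0.4424, -0.1913, 0.2848]
ee_rot: [-2.987, -0.971, 0.0]
force: [-0.3, 1.1, 0.6]
width: 1.0
```

```bash
python3 - <<'E'
from h import *
def avg(n,k):
    L=[im(n) for _ in range(k)]; d=L[0]; d["pixels"]=np.mean([x["pixels"].astype(float) for x in L],0).clip(0,255).astype(np.uint8); return d
d=avg("top",8); e=avg("scene",8)
def crop(d,X,h,f):
    u=proj(d,[X])[0].round().astype(int); p=d["pixels"][u[1]-h:u[1]+h,u[0]-h:u[0]+h,::-1].astype(float); print("origin",u-h)
    lo,hi=np.percentile(p,1),np.percentile(p,99); p=((p-lo)/(hi-lo)).clip(0,1)**.7*255
    return cv2.resize(p.astype(np.uint8),(400,400),interpolation=cv2.INTER_CUBIC)
cv2.imwrite("pics/z3.png",np.hstack([crop(d,[.5794,.046,.08],13,0),crop(e,[.5794,.046,.073],25,0)]))
print({k:np.round(v,3) for k,v in status.observe().items() if k in("position","ee_rot","clock","joints")})
E
```

```text
origin [250 178]
origin [236 214]
{'clock': np.float64(11.1), 'joints': array([ 0.64 ,  0.185, -0.403,  1.794,  0.078,  1.178,  0.844]), 'position': array([ 0.443, -0.191,  0.285]), 'ee_rot': array([2.987, 0.974, 0.   ])}
```

View pics/z3.png

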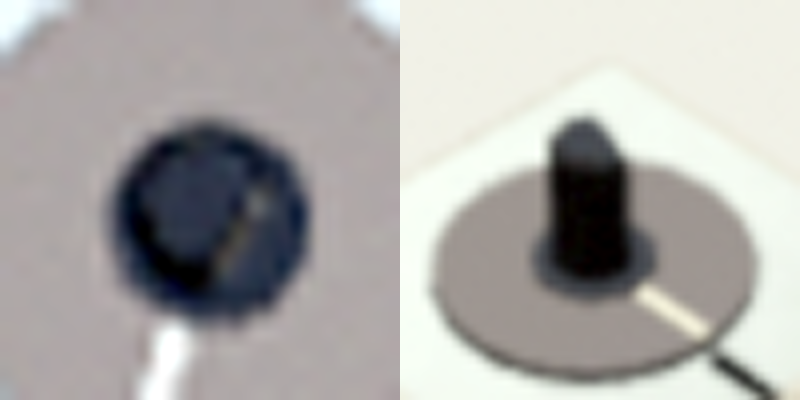

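The left half (top view) shows the flat as a bright edge from (215,275) to (265,195), facing lower right. That puts the normal at about 238° in world and the shaft angle at about 1.3 rad. The tool x should be at 58° for a square grip, then turn by about -74°.

>>> jog_arm(
  commands="-1 0.065 0.11 0 0 0 0.012; -1 0.065 0.11 0 0 0 0.012; -1 0.065 0.11 0 0 0 0.012; -1 0.065 0.11 0 0 0 0.012; -1 0.065 0.11 0 0 0 0.012",
)

```text
clock: 11.6
position: [0.5408, -0.0244, 0.2851]
ee_rot: [2.749, 1.52, 0.0]
force: [0.5, 0.3, 0.9]
width: 0.998
```

>>> jog_arm(
  commands="-1 0.065 0.11 -0.05 0 0 0; -1 0.065 0.11 -0.08 0 0 0; -1 0 0 -0.1 0 0 0; -1 0 0 -0.05 0 0 0; -1 0 0 0 0 0 0",
)

```text
clock: 12.1
position: [0.5778, 0.0402, 0.1985]
ee_rot: [-2.749, -1.517, 0.007]
force: [-0.0, 0.1, 0.8]
width: 1.001
```

>>> jog_arm(
  commands="-1 0.005 0.018 -0.1 0 0 0; -1 0 0 -0.12 0 0 0; -1 0 0 -0.12 0 0 0; -1 0 0 -0.08 0 0 0; 1 0 0 -0.028 0 0 0",
  force=15,
)

```text
clock: 12.6
position: [0.58, 0.045, 0.0653]
ee_rot: [-2.751, -1.515, 0.003]
force: [-0.3, 0.3, 0.2]
width: 0.952
```

>>> jog_arm(
  commands="1 0 0 0 0 0 0; 1 0 0 0 0 0 0; 1 0 0 0 0 0 0; 1 0 0 0 0 0 0; 1 0 0 0 0 0 0",
)

```text
clock: 13.1
position: [0.5811, 0.0457, 0.0675]
ee_rot: [2.751, 1.516, 0.002]
force: [1.1, -0.1, 0.1]
width: 0.526
```

>>> jog_arm(
  commands="1 0 0 0 0 0 0; 1 0 0 0 0 0 0; 1 0 0 0 0 0 0; 1 0 0 0 0 0 0; 1 0 0 0 0 0 0",
)

```text
clock: 13.6
position: [0.583, 0.0495, 0.0671]
ee_rot: [-2.748, -1.519, -0.011]
force: [9.1, 9.4, -8.0]
width: 0.204
```

Width is 18.8 mm, so the grip is square on the flat. I'll relieve the side load and turn.

>>> jog_arm(
  commands="1 0.008 0.012 0 0 0 0; 1 0 -0.001 0 0 0 -0.015; 1 0 -0.001 0 0 0 -0.02; 1 0 -0.001 0 0 0 -0.02; 1 0 -0.001 0 0 0 -0.02",
)

```text
clock: 14.1
position: [0.584, 0.0489, 0.067]
ee_rot: [-3.031, -0.825, -0.003]
force: [3.4, 1.6, -0.9]
width: 0.204
```

>>> jog_arm(
  commands="1 0.001 -0.001 0 0 0 -0.02; 1 0.001 -0.001 0 0 0 -0.02; 1 0.001 -0.001 0 0 0 -0.02; 1 0.001 -0.001 0 0 0 -0.02; 1 0 -0.001 0 0 0 -0.02",
)

```text
clock: 14.6
position: [0.5845, 0.0474, 0.0669]
ee_rot: [-3.137, 0.151, -0.001]
force: [0.3, 2.3, 1.3]
width: 0.203
```

>>> jog_arm(
  commands="1 0 -0.001 0 0 0 -0.016; 1 0 0 0 0 0 -0.014; 1 0 0 0 0 0 0; 1 0 0 0 0 0 0; 1 0 0 0 0 0 0",
)

```text
clock: 15.1
position: [0.5845, 0.0469, 0.0669]
ee_rot: [-3.111, 0.435, -0.001]
force: [-0.1, 2.3, 4.3]
width: 0.203
```

Tool x is at -15.9° and the base at -16.4°. Release, lift, and check from above.

>>> jog_arm(
  commands="-1 0 0 0 0 0 0; -1 0 0 0 0 0 0; -1 0 0 0 0 0 0; -1 0 0 0.05 0 0 0; -1 0 0 0.1 0 0 0",
)

```text
clock: 15.6
position: [0.5824, 0.0456, 0.1099]
ee_rot: [3.109, -0.439, -0.008]
force: [0.2, 0.5, 0.4]
width: 0.59
```

>>> jog_arm(
  commands="-1 0 0 0.15 0 0 0; -1 0 0 0.15 0 0 -0.02; -1 -0.05 -0.1 0.1 0 0 -0.02; -1 -0.05 -0.1 0.1 0 0 -0.02; -1 -0.1 -0.1 0 0 0 -0.02",
)

```text
clock: 16.1
position: [0.5267, -0.0448, 0.2656]
ee_rot: [-2.898, 1.205, -0.011]
force: [0.2, -1.6, -1.0]
width: 0.989
```

>>> jog_arm(
  commands="-1 -0.1 -0.1 0 0 0 -0.02; -1 -0.1 -0.1 0 0 0 -0.02; -1 -0.05 0 0 0 0 -0.02; -1 0 0 0 0 0 -0.02; -1 0 0 0 0 0 -0.015",
)

```text
clock: 16.6
position: [0.4485, -0.1043, 0.2618]
ee_rot: [2.417, -2.007, 0.0]
force: [0.8, -0.3, -0.8]
width: 0.997
```

```bash
python3 - <<'E'
from h import *
L=[im("top") for _ in range(8)]; d=L[0]; d["pixels"]=np.mean([x["pixels"].astype(float) for x in L],0).clip(0,255).astype(np.uint8)
def crop(d,X,h):
    u=proj(d,[X])[0].round().astype(int); p=d["pixels"][u[1]-h:u[1]+h,u[0]-h:u[0]+h,::-1].astype(float); print("origin",u-h)
    lo,hi=np.percentile(p,1),np.percentile(p,99); p=((p-lo)/(hi-lo)).clip(0,1)**.7*255
    return cv2.resize(p.astype(np.uint8),(400,400),interpolation=cv2.INTER_CUBIC)
cv2.imwrite("pics/z4.png",np.hstack([crop(d,[.5794,.046,.08],13),crop(d,[.456,-.30,.02],16)]))
hsv=cv2.cvtColor(d["pixels"],cv2.COLOR_RGB2HSV).astype(int)
m=((hsv[...,1]>90)&(hsv[...,0]<30)).astype(np.uint8); m[:228]=0;m[252:]=0;m[:,:378]=0;m[:,405:]=0
cn=max(cv2.findContours(m,0,1)[0],key=len)[:,0]; w=onplane(d,cn,.024)[:,:2].astype(np.float32); c=np.array(cv2.fitEllipse(w)[0]); print("collar",c,cv2.minEnclosingCircle(w))
k=(hsv[...,2]<95)&(hsv[...,1]<110); k[:240]=0;k[256:]=0;k[:,:380]=0;k[:,402:]=0
v,u=np.where(k); q=onplane(d,np.c_[u,v],.014)[:,:2]; r=np.linalg.norm(q-c,axis=1); q=q[(r>.021)&(r<.036)]; s=q.mean(0); print("screw",len(q),s,"collar x yaw",np.degrees(np.arctan2(*(c-s)[::-1])))
print({k:np.round(v,3) for k,v in status.observe().items() if k in("position","ee_rot","clock","joints","force")})
E
```

```text
origin [250 178]
origin [375 223]
collar [ 0.45540541 -0.30325079] ((0.45465126633644104, -0.30311620235443115), 0.020771954208612442)
screw 80 [ 0.43741201 -0.28403943] collar x yaw -46.87499781016885
{'clock': np.float64(17.0), 'joints': array([ 0.047,  0.134,  0.072,  1.905, -0.011,  1.103, -1.255]), 'position': array([ 0.449, -0.104,  0.262]), 'ee_rot': array([ 2.424, -1.998, -0.   ]), 'force': array([ 0.725,  0.554, -0.493])}
```

View pics/z4.png

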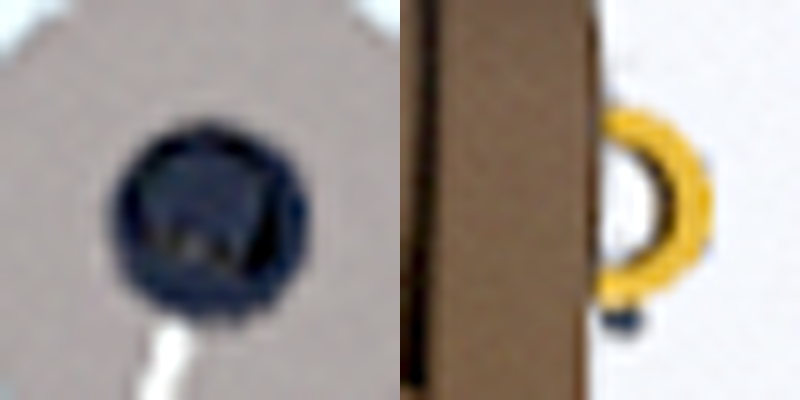

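The flat now faces lower-left along the pointer: its edge runs from (165,235) to (245,265), about 159° against a target of 163.6°. The arm hides half the collar, so my mask value for the screw is invalid. By eye, the rim and the screw at (621,322) confirm a yaw of about 10° and a centre of about (0.456,-0.300). Next is the collar.

>>> jog_arm(
  commands="-1 0.01 -0.13 0 0 0 0; -1 0.01 -0.13 0 0 0 0; -1 0.007 -0.13 -0.05 0 0 0; -1 0 -0.13 -0.1 0 0 0; -1 0 -0.13 -0.1 0 0 0",
)

```text
clock: 17.5
position: [0.4578, -0.3004, 0.1862]
ee_rot: [-2.424, 1.997, -0.003]
force: [1.0, 0.4, 0.7]
width: 0.997
```

>>> jog_arm(
  commands="-1 0 0 -0.15 0 0 0; -1 0 0 -0.1 0 0 0; -1 0 0 -0.05 0 0 0; -1 0 0 0 0 0 0; -1 0 0 0 0 0 0",
)

```text
clock: 18.0
position: [0.4576, -0.2988, 0.097]
ee_rot: [2.424, -1.999, -0.0]
force: [-0.2, -0.0, -0.4]
width: 0.998
```

>>> jog_arm(
  commands="-1 0 0 -0.1 0 0 0; -1 0 0 -0.1 0 0 0; -1 0 0 -0.06 0 0 0; -1 0 0 -0.03 0 0 0; -1 0 0 -0.015 0 0 0",
)

```text
clock: 18.5
position: [0.458, -0.2989, 0.0056]
ee_rot: [-2.423, 1.999, -0.002]
force: [0.2, -0.2, 0.9]
width: 0.999
```

>>> jog_arm(
  commands="1 0 0 0 0 0 0; 1 0 0 0 0 0 0; 1 0 0 0 0 0 0; 1 0 0 0 0 0 0; 1 0 0 0 0 0 0",
  force=25,
)

```text
clock: 19.0
position: [0.4576, -0.2988, 0.0056]
ee_rot: [-2.423, 1.999, -0.001]
force: [-0.1, -0.6, -0.5]
width: 0.614
```

>>> jog_arm(
  commands="1 0 0 0 0 0 0; 1 0 0 0 0 0 0; 1 0 0 0 0 0 0; 1 0 0 0 0 0 0; 1 0 0 0 0 0 0",
)

```text
clock: 19.5
position: [0.4575, -0.2987, 0.0053]
ee_rot: [2.423, -2.0, 0.0]
force: [-0.5, 0.4, 3.9]
width: 0.475
```

Gripped at 43.7 mm. I'll lift and carry to a hover over the shaft.

>>> jog_arm(
  commands="1 0 0 0.05 0 0 0; 1 0 0 0.12 0 0 0; 1 0 0 0.15 0 0 0; 1 0 0 0.15 0 0 0; 1 0 0 0.15 0 0 0",
)

```text
clock: 20.0
position: [0.4568, -0.2984, 0.1927]
ee_rot: [2.423, -2.0, -0.001]
force: [0.5, 0.6, -0.7]
width: 0.476
```

>>> jog_arm(
  commands="1 0.03 0.1 0 0 0 -0.01; 1 0.045 0.12 0 0 0 -0.015; 1 0.045 0.12 0 0 0 -0.015; 1 0.045 0.12 0 0 0 -0.015; 1 0.045 0.12 0 0 0 -0.015",
)

```text
clock: 20.5
position: [0.5204, -0.1232, 0.191]
ee_rot: [1.923, -2.484, -0.001]
force: [0.2, -0.7, -1.4]
width: 0.472
```

>>> jog_arm(
  commands="1 0.045 0.12 0 0 0 -0.006; 1 0.045 0.12 0 0 0 0; 1 0.045 0.12 0 0 0 0; 1 0.04 0.11 0 0 0 0; 1 0.03 0.1 0 0 0 0",
)

```text
clock: 21.0
position: [0.5821, 0.0484, 0.1907]
ee_rot: [1.882, -2.515, -0.001]
force: [0.6, -0.2, -2.0]
width: 0.473
```

>>> jog_arm(
  commands="1 0 0 0 0 0 0; 1 0 0 0 0 0 0; 1 0 0 0 0 0 0; 1 0 0 0 0 0 0; 1 0 0 0 0 0 0",
)

```text
clock: 21.5
position: [0.5817, 0.0452, 0.1912]
ee_rot: [1.879, -2.517, 0.0]
force: [0.8, 0.2, -0.6]
width: 0.477
```

>>> jog_arm(
  commands="1 0.001 0.007 -0.06 0 0 0; 1 0 0 -0.08 0 0 0; 1 0 0 -0.06 0 0 0; 1 0 0 0 0 0 0; 1 0 0 0 0 0 0",
)

```text
clock: 22.0
position: [0.5822, 0.0479, 0.1315]
ee_rot: [1.88, -2.516, -0.0]
force: [-0.2, 0.3, 0.2]
width: 0.47
```

```bash
python3 - <<'E'
from h import *
L=[im("scene") for _ in range(6)]; d=L[0]; d["pixels"]=np.mean([x["pixels"].astype(float) for x in L],0).clip(0,255).astype(np.uint8)
p=status.observe()["position"]; print(p, d["z_map"].shape)
u=proj(d,[[.582,.047,.10]])[0].round().astype(int); o=u-[50,38]
a=cv2.resize(d["pixels"][o[1]:o[1]+75,o[0]:o[0]+100,::-1],(800,600),interpolation=cv2.INTER_CUBIC)
cv2.imwrite("pics/z5.png",a); print("origin",o)
f=lambda X:((proj(d,[X])[0]-o+.5)*8).round().tolist()
for z in(.095,.051): print("shaft axis z",z,f([.582,.0472,z]))
zu=p[2]-.0053
print("collar axis bottom/top",f([p[0],p[1],zu]),f([p[0],p[1],zu+.024]))
x=np.array([np.cos(np.radians(-16)),np.sin(np.radians(-16)),0]); print("screw head expected",f(np.array([p[0],p[1],zu+.012])-.029*x))
E
```

```text
[0.58265285 0.04844266 0.13197751] (420, 560)
origin [210 191]
shaft axis z 0.095 [401.0, 326.0]
shaft axis z 0.051 [406.0, 448.0]
collar axis bottom/top [393.0, 236.0] [390.0, 163.0]
screw head expected [468.0, 247.0]
```

View pics/z5.png

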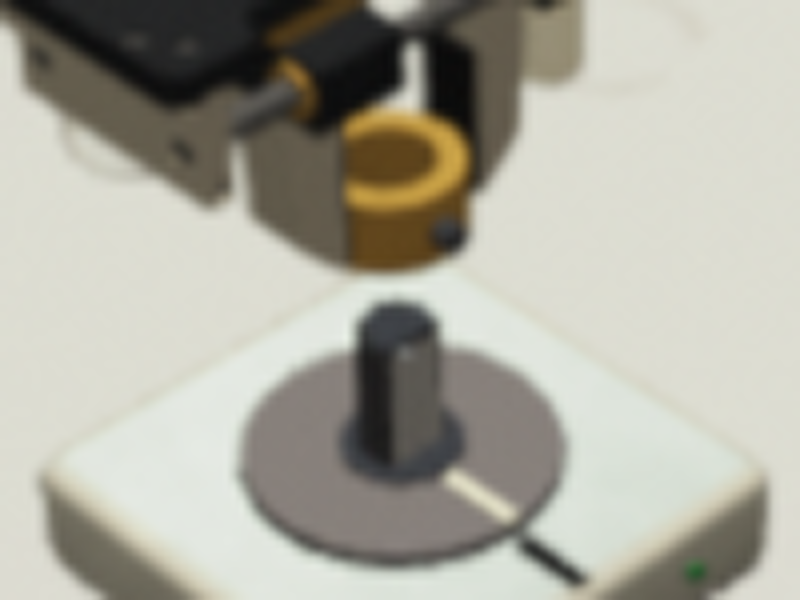

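The picture shows the bright flat at (415,400) facing the pointer line. The collar is level over the shaft, with its rim centre at about (389,160) against a predicted (390,163). The screw at (448,232) is on the flat's side. Lowering slowly.

>>> jog_arm(
  commands="1 -0.002 -0.003 -0.05 0 0 0; 1 0 0 -0.04 0 0 0; 1 0 0 -0.015 0 0 0; 1 0 0 -0.01 0 0 0; 1 0 0 0 0 0 0",
)

```text
clock: 22.8
position: [0.5815, 0.0475, 0.0964]
ee_rot: [1.881, -2.516, -0.0]
force: [-0.3, -0.2, -0.4]
width: 0.472
```

>>> jog_arm(
  commands="1 0 0 -0.01 0 0 0; 1 0 0 -0.01 0 0 0; 1 0 0 -0.01 0 0 0; 1 0 0 0 0 0 0; 1 0 0 0 0 0 0",
)

```text
clock: 23.3
position: [0.5816, 0.0475, 0.0876]
ee_rot: [1.881, -2.516, -0.0]
force: [0.1, -0.4, -0.7]
width: 0.472
```

>>> jog_arm(
  commands="1 0 0 -0.01 0 0 0; 1 0 0 -0.01 0 0 0; 1 0 0 -0.01 0 0 0; 1 0 0 -0.008 0 0 0; 1 0 0 0 0 0 0",
)

```text
clock: 23.8
position: [0.5813, 0.0475, 0.0758]
ee_rot: [1.881, -2.515, -0.001]
force: [0.0, 0.3, -0.5]
width: 0.476
```

It went on without contact. Now I'll pull toward the base's +x to press the screw.

>>> jog_arm(
  commands="1 0.0016 -0.0005 0 0 0 0; 1 0.0016 -0.0005 0 0 0 0; 1 0.0016 -0.0005 0 0 0 0; 1 0 0 0 0 0 0; 1 0 0 0 0 0 0",
)

```text
clock: 24.3
position: [0.5831, 0.0471, 0.0763]
ee_rot: [-1.881, 2.516, 0.0]
force: [-0.1, -0.1, -0.9]
width: 0.479
```

>>> jog_arm(
  commands="1 0.0016 -0.0005 0 0 0 0; 1 0 0 0 0 0 0; 1 0.0016 -0.0005 0 0 0 0; 1 0 0 0 0 0 0; 1 0 0 0 0 0 0",
)

```text
clock: 24.8
position: [0.5835, 0.0469, 0.0761]
ee_rot: [1.881, -2.515, -0.001]
force: [-2.4, 1.1, 0.2]
width: 0.478
```

>>> jog_arm(
  commands="1 0.0016 -0.0005 0 0 0 0; 1 0.0016 -0.0005 0 0 0 0; 1 0 0 0 0 0 0; 1 0 0 0 0 0 0; 1 0 0 0 0 0 0",
)

```text
clock: 25.3
position: [0.5836, 0.0469, 0.076]
ee_rot: [1.881, -2.514, -0.003]
force: [-6.7, 1.9, 2.7]
width: 0.473
```

```bash
python3 - <<'E'
from h import *
F=[];L=[];M=[]
for i in range(8): L.append(im("scene")); s=status.observe(); F.append(s["force"])
print(np.mean(F,0).round(2),np.std(F,0).round(2),s["position"].round(4),s["width"],s["clock"])
d=L[0]; d["pixels"]=np.mean([x["pixels"].astype(float) for x in L],0).clip(0,255).astype(np.uint8)
u=proj(d,[[.582,.047,.08]])[0].round().astype(int); o=u-[40,35]
a=cv2.resize(d["pixels"][o[1]:o[1]+60,o[0]:o[0]+80,::-1],(600,450),interpolation=cv2.INTER_CUBIC)
t=im("top"); save(t,"top_end.png"); b=cv2.resize(t["pixels"][190:280,140:220,::-1],(200,225)); b=np.vstack([b,np.zeros((225,200,3),np.uint8)])
cv2.imwrite("pics/z6.png",np.hstack([a,b]))
P=cloud(t)[190:290,140:240]; z=P[...,2]; m=(z>.1)&(z<.135); hd=(z>.145)&(z<.2); print("jar lid",m.sum(),np.median(P[m],0),np.std(z[m]),"handle",P[hd].mean(0),hd.sum())
q=P[m|hd][:,:2].astype(np.float32); print(cv2.minEnclosingCircle(q))
E
```

```text
[-6.1   1.95  2.28] [0.29 0.6  0.46] [0.5837 0.0469 0.076 ] 0.4734911241492461 25.7
jar lid 1381 [0.45992164 0.27445598 0.11854947] 0.002941896652573415 handle [0.4737449  0.26078577 0.16538759] 206
((0.5057586431503296, 0.22647817432880402), 0.12077032774686813)
```

View pics/z6.png

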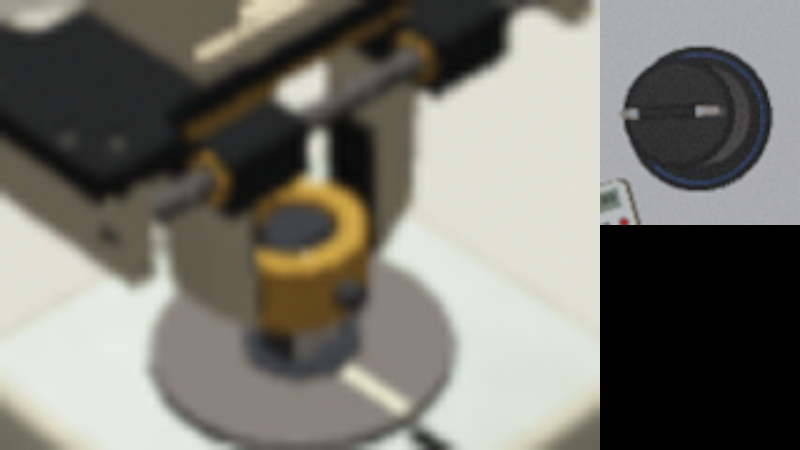

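The collar sits flush on the shaft with its screw at (350,293) on the flat's side. The side force is steady at about 6.4 N, and the jar is upright on the mat. Handing in.

```bash
python3 -c "
from cell import arm; print(arm.sign_off())"
```

```text
the job is handed in; nothing more can be done
None
```

I finished the task and handed it in at about 26 s of the 72 s; sign-off gave no verdict.

**What I did**
- **Jar:** I lifted it by the handle, set it down on the mat until its weight was off the gripper, then let go.
- **Shaft:** I gripped it square on the flat (18.8 mm) and turned it about 74° to the pointer.
- **Collar:** I slipped it over the shaft without contact and pulled it toward the base's +x side. I am still holding it there.

**Last checks**

| Check | Result |
|---|---|
| Jar position | lid centre about (0.460–0.464, 0.274), mat (0.462, 0.276); upright |
| Flat against pointer | tool read 0.5° off when I let go, the picture about 4° off; the limit is 11° |
| Collar height | underside about 71 mm; looks level with its top flush with the shaft end |
| Side force on screw | steady at about 6.4 N |

**Failed or disagreed**
- One colour mask for the collar's screw direction was spoiled by the arm blocking the view, so I read it by eye. It is uncertain by about 7°, against a limit of 17°.
- In the last script, the circle fitted to the jar took in other points and was no use, so the jar's position comes from the lid.
- The camera and the tool differed by about 3 mm on where the shaft is; I used the tool's value.
- I did not measure the vial and petri dish again. As far as I could tell, the arm passed well clear of both.

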